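# Lever a jammed wooden blank loose from its holding jig

## Task

The wooden blank is jammed in its holding jig. Take the pry bar, set its thin tip under the overhanging end of the blank with the bar across the jig's steel fulcrum rod, and lever that end up until it has clearly popped loose and stays up by itself, without touching the blank with the gripper or arm and leaving it in the jig. Then lay the bar down flat on the bench without dropping it, and leave the other things on the bench where they are.

Things in the scene. Friction and masses are not known exactly. Their poses are not given: they have to be found in the camera images.
- jig: Fixed wooden jig, base 160 x 250 x 18 mm (its y from -107 to +143 mm). Origin: on the bench under the blank's centre; z up; +y = prying side. The blank lies on a bed (top z = 85 mm, y -78 to +45 mm) between 18 mm thick cheeks (inner faces x = +-26.5 mm, y -78 to +70 mm) and against an end stop at y = -71.5 mm; these rise to z = 105 mm. Beyond y = 143 mm is only bench.
- bed_edge (a point): Middle of the top edge of the jig's bed on the prying side (jig x = 0, y = 45 mm, z = 85 mm). From here on the blank overhangs by 25 mm; under the overhang it is open down to the base (z = 18 mm), as is the space from the cheeks' ends (y = 70 mm) to the post under the fulcrum rod (80 mm wide, y 101 to 119 mm).
- pad_line (a point): Point midway between two spring-loaded rubber pads, one in each cheek (25 mm long, jig y 39 to 64 mm; 6 mm high from z = 85 mm), that squeeze the blank's sides with about 30 N each. Once the blank's overhanging end is up about 8 mm, they snap 4 mm inwards beneath it and hold it up.
- fulcrum: The jig's fixed steel fulcrum rod, diameter 12 mm, 80 mm long, level, along the jig's x. Origin: middle of the rod on its axis, 71 mm above the bench; its top is at 77 mm, 8 mm lower than the blank's underside. It lies 110 mm from the jig's origin along the jig's +y, 40 mm out from the blank's end. Axes as the jig's.
- blank: Loose, jammed light-wood blank 50 x 140 x 36 mm (x, y, z), about 0.2 kg, with two dark round marks on top. Origin: centre of its underside; starts at the jig's x = y = 0, z = 85 mm, axes as the jig's. Its overhanging end faces +y; its top stands 16 mm above the cheeks. Lifting that end takes about 20 to 40 N until it pops loose.
- blank_lip (a point): Middle of the lower edge of the blank's overhanging end (70 mm from its origin along its +y); starts 85 mm above the bench.
- pry_bar: Loose pry bar, 240 mm long, 0.3 kg, lying flat: dark wooden handle 100 x 26 x 26 mm (brass rivets on top), flat steel blade 24 mm wide, 140 mm long, 5 mm thick, its last 30 mm only 3 mm. The underside of handle and blade is one plane. Origin: underside, middle of the handle; +x to the tip, z out of the top face. Centre of mass about 40 mm from the origin towards the tip.
- bar_tip (a point): Tip edge of the pry bar's blade, underside, 190 mm from the bar's origin along its +x.
- glue_bottle: Bystander: white plastic bottle, diameter 56 mm, 150 mm tall, upright; origin at the centre of its base.
- offcut: Bystander: L-shaped wooden offcut, 90 x 90 x 30 mm; origin on its underside.
- pot: Bystander: open steel pot, diameter 80 mm, 90 mm tall, upright; origin at the centre of its base.

How it is judged:
By the outcome, as a careful person would: the job done as asked, in the order asked, and still so for the second after the job is handed in, with the robot touching nothing.
It also fails if it takes over 45 s, if anything falls off the work surface, if the arm or the gripper's body presses on something with over 40 N, if the wrist force passes 120 N, or if a joint passes its speed limit or range.

## Robot

A 7-joint arm with a two-finger parallel gripper is mounted at the origin on the work surface. World frame = base frame: x ahead of the robot, y to its left, z up, the work surface at z = 0. Lengths are in mm, angles in rad, forces in N, time in s.
With the tool pointing down it reaches from about 350 to 775 mm from the base axis. Payload 3.1 kg.
Tool frame: the origin (TCP) lies on the centre line of the jaws, within the pads' length; the fingertips stand 19 mm ahead of it and the grasp point (between the pads) is the TCP; z points along the fingers, y is the line along which they close (so a half turn about z gives the same grasp; the last joint's range is limited). The gripper opens to 85 mm and grips with 20 to 120 N. Pads are 22 mm wide; open, the fingers measure 114 mm over their backs; the gripper's body (76 mm by 85 mm) begins 54 mm behind the grasp point. The pads swing forward as they close: fully open they stand 13 mm farther back than shut.
Start: joints at [-1.245, 0.311, 0.014, 1.512, -0.004, 1.319, -0.027], TCP at [197.735, 513.243, 214.704] pointing down, gripper open.
Joint ranges: [-2.7, 2.7], [-0.3, 1.91], [-1.27, 1.3], [0.12, 2.57], [-1.44, 4.58], [0.2, 2.03], [-3.05, 3.05]. Speed limits (rad/s): [2.79, 2.79, 3.14, 3.14, 3.14, 3.14, 3.14].

## Interface

Orientations are given as [roll, pitch, yaw] about the fixed x, y, z axes, in that order (R = Rz(yaw) Ry(pitch) Rx(roll)).
In Python, from workcell import robot gives the robot as it stands. Calls block until the motion is done:
- robot.goto(position, orientation): joint-space move of the TCP to a pose.
- robot.move_linear(position, frame=None, speed=150): straight line of the TCP; frame=None keeps the orientation; speed is the mean speed in mm/s.
- robot.goto_joints(angles): joint-space move.
- robot.gripper_to(opening, grasp_force=None): opening from 0.0 (shut) to 1.0 (fully open); grasp_force is the grip in N (None keeps the last); returns when the fingers have stopped.
- robot.hold(seconds).
- robot.solve_ik(position, orientation): joint angles nearest the present ones, or None.
- robot.observe(): the state.
- robot.camera(name): name is "side" or "top"; returns (picture, depth): 480x640x3 uint8, red, green, blue; 480x640 float32, mm along the optical axis (not along the pixel's ray), 0 where there is no reading.
- robot.camera_info(name): a dict with "K" (3x3 intrinsics, pixels), "rvec" (rotation vector, rad) and "tvec" (3), from world to camera coordinates, as OpenCV has them. Camera axes: x right, y down, z forward; pixel columns grow to the right and rows downward; lengths in mm; the calibration is good to about 2 mm. A picture is of the moment at which its call begins. camera_info takes no time and is no camera call.
A pose or a line that the arm cannot do raises robot.Unreachable and nothing moves.
- robot.finish_job(): hands the job in; it is judged then, once.
The state is a dict: "t": time; "q": joint angles; "qd": joint speeds; "effort": joint torques, N m; "position": TCP position; "ee_rot": TCP orientation; "contact_force": force on the tool from outside, world axes, zero at the start; "moment": the same for the moment, N m; "grip_width": opening from 0.0 (shut) to 1.0 (fully open); "grip_force": force on a finger pad.
Only numpy, scipy, OpenCV 4.12 (cv2) and the standard library are available. Lean on these libraries where they do the work, as an engineer would, in place of code of your own. Each camera call takes 0.05 s, during which the arm holds its last target. There are 200 camera calls.

## Working session

There is one attempt and no reset: what is moved stays moved. The work goes in short steps, each a Python script; the robot and the scene stay as the last script left them, time stands still between calls to the robot, and variables do not carry over. Pictures are saved under pics/ and viewed, at most 10 in all, crops included, and the job is handed in when it is done.

```bash
mkdir -p pics; ls; cat > h.py <<'E'
import numpy as np, cv2
from workcell import robot
from scipy.spatial.transform import Rotation as R
def cam(n):
    i=robot.camera_info(n); return np.array(i["K"],float),cv2.Rodrigues(np.array(i["rvec"],float))[0],np.array(i["tvec"],float).ravel()
def cloud(n,depth):
    K,Rm,t=cam(n); v,u=np.mgrid[:480,:640]
    p=np.stack([(u-K[0,2])/K[0,0],(v-K[1,2])/K[1,1],np.ones(u.shape)],-1)*depth[...,None]
    w=(p-t)@Rm; w[depth<=0]=np.nan; return w
def ray(n,u,v,z):
    K,Rm,t=cam(n); d=Rm.T@np.linalg.solve(K,[u,v,1]); c=-Rm.T@t
    return c+d*(z-c[2])/d[2]
def proj(n,P):
    K,Rm,t=cam(n); return cv2.projectPoints(np.array(P,float).reshape(-1,1,3),cv2.Rodrigues(Rm)[0],t,K,None)[0].reshape(-1,2)
E
python3 - <<'E'
from h import *
for n in("top","side"):
    p,d=robot.camera(n); cv2.imwrite(f"pics/{n}0.png",p[...,::-1]); np.save(f"{n}0.npy",d); np.save(f"{n}0c.npy",p)
    K,Rm,t=cam(n); print(n,K.tolist(),(-Rm.T@t).round(),Rm.round(2).tolist())
o=robot.observe(); print(o)
E
```

```text
pics
top [[445.4913867963914, 0.0, 306.72316106540296], [0.0, 445.4913867963914, 243.6228189382298], [0.0, 0.0, 1.0]] [425. -17. 926.] [[-0.03, -1.0, 0.0], [-0.99, 0.02, -0.13], [0.13, -0.01, -0.99]]
side [[502.772493082068, 0.0, 312.05268069671473], [0.0, 502.772493082068, 250.94708943491884], [0.0, 0.0, 1.0]] [ 427. -821.  892.] [[0.99, -0.12, 0.0], [-0.08, -0.69, -0.72], [0.09, 0.71, -0.69]]
{'t': 0.1, 'q': array([-1.24468802,  0.31166511,  0.01399081,  1.5128915 , -0.00436831,
        1.31919409, -0.02720978]), 'qd': array([ 0.00201967, -0.00245806, -0.00123195, -0.00402078,  0.00105989,
       -0.00021027, -0.00086355]), 'effort': array([ 8.50931083e-04, -3.80858195e+01,  1.46629578e-01, -2.31242770e+01,
        1.21177052e-02,  8.14014202e-03,  3.10670896e-05]), 'position': array([197.51650901, 512.57706231, 213.72118538]), 'ee_rot': array([-3.13946802e+00,  1.19466764e-04,  2.77386124e+00]), 'contact_force': array([1.20655625, 1.07308325, 0.21443805]), 'moment': array([ 0.00628425,  0.00701152, -0.04255608]), 'grip_force': 0.0, 'grip_width': 1.0021001664042894}
```

View pics/top0.png

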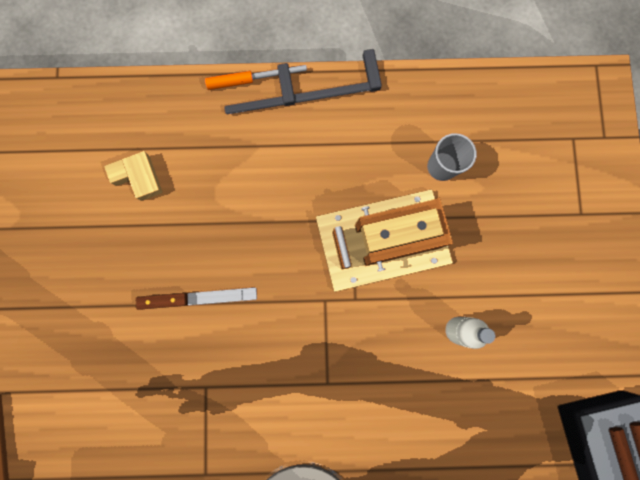

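View pics/side0.png

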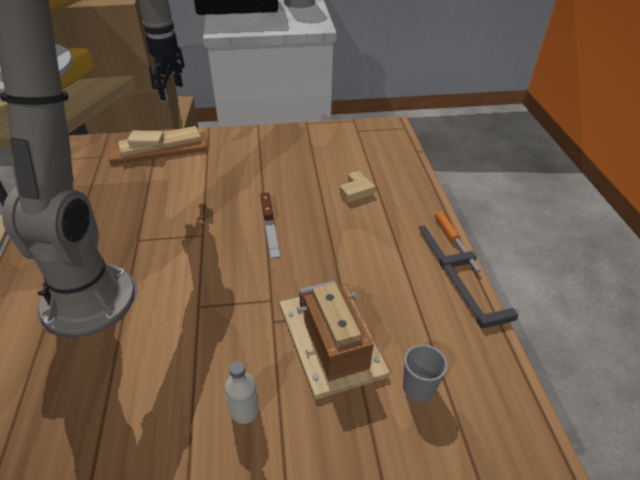

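The top view shows the bar lying at about (135–256, 298) with its tip to the right. The jig sits at about (385, 240), with its fulcrum rod at (343, 247) on the prying side, facing the bar. The blank's marks are at (385, 234) and (422, 225). The bottle is at (470, 332), the pot at (455, 155) and the offcut at (135, 175). The side view agrees.

```bash
cat > m.py <<'E'
from h import *
img=np.load("top0c.npy"); 
hsv=cv2.cvtColor(img,cv2.COLOR_RGB2HSV); g=cv2.cvtColor(img,cv2.COLOR_RGB2GRAY)
def blobs(mask,box,n):
    m=np.zeros_like(mask); a,b,c,d=box; m[b:d,a:c]=mask[b:d,a:c]
    N,l,s,ce=cv2.connectedComponentsWithStats(m.astype(np.uint8)); k=[i for i in np.argsort(-s[1:,4])+1][:n]
    return [(s[i,4],ce[i],np.argwhere(l==i)[:,::-1]) for i in k]
print("marks"); M=[]
for a,c,_ in blobs(g<85,(365,205,440,250),2): M.append(ray("top",*c,121)); print(a,c,M[-1].round(1))
gray=(hsv[...,1]<75)&(g>110)
print("rod"); 
for a,c,p in blobs(gray,(325,222,356,272),1):
    r=cv2.minAreaRect(p.astype(np.float32)); print(a,c,r); b=cv2.boxPoints(r); print(np.array([ray("top",*q,75) for q in b]).round(1)); print(ray("top",*c,76).round(1))
print("blade")
for a,c,p in blobs(gray,(180,280,270,312),1):
    r=cv2.minAreaRect(p.astype(np.float32)); b=cv2.boxPoints(r); print(a,r); print(np.array([ray("top",*q,4) for q in b]).round(1)); print(ray("top",*c,4))
print("handle")
for a,c,p in blobs((g<95)&(hsv[...,1]>100),(125,285,192,315),1):
    r=cv2.minAreaRect(p.astype(np.float32)); b=cv2.boxPoints(r); print(a,r); print(np.array([ray("top",*q,26) for q in b]).round(1)); print(ray("top",*c,26))
print("rivets")
for a,c,p in blobs((hsv[...,2]>165),(140,292,187,308),3): print(a,c,ray("top",*c,26).round(1))
w=cloud("top",np.load("top0.npy"))
for u,v in((385,242),(422,232),(343,247),(220,297),(160,300),(330,210)): print((u,v),w[v,u].round(1))
E
python3 m.py
python3 - <<'E'
import cv2,numpy as np
i=cv2.imread("pics/top0.png"); a=cv2.resize(i[280:315,125:275],None,fx=5,fy=5,interpolation=0); b=cv2.resize(i[185:295,310:470],None,fx=3,fy=3,interpolation=0)
o=np.zeros((175+330,750,3),np.uint8);o[:175,:750]=a;o[175:,:480]=b;cv2.imwrite("pics/crop.png",o)
E
```

```text
marks
22 [433.63636364 248.18181818] [ 513.4 -253.3  121. ]
5 [438.8 211.2] [ 581.7 -267.1  121. ]
rod
254 [342.30314961 246.34251969] ((342.35296630859375, 246.41175842285156), (42.20119857788086, 5.820854663848877), 75.96376037597656)
[[ 565.3  -77.2   75. ]
 [ 567.8  -88.3   75. ]
 [ 487.9 -105.1   75. ]
 [ 485.5  -94.2   75. ]]
[526.4 -91.1  76. ]
blade
853 ((221.96206665039062, 296.0448303222656), (12.539868354797363, 69.01079559326172), 85.2363510131836)
[[447.2 225.2   4. ]
 [455.3  83.8   4. ]
 [429.7  82.    4. ]
 [421.6 222.8   4. ]]
[438.49392997 152.95986729   4.        ]
handle
651 ((156.14483642578125, 300.73797607421875), (13.951641082763672, 62.78239059448242), 85.2363510131836)
[[442.4 344.9  26. ]
 [449.6 219.8  26. ]
 [421.9 217.3  26. ]
 [414.8 341.9  26. ]]
[432.27479543 271.61508665  26.        ]
rivets
87 [155.17241379 292.77011494] [448.  283.3  26. ]
23 [178.91304348 306.7826087 ] [419.  235.4  26. ]
18 [172.27777778 299.88888889] [433.  248.8  26. ]
(385, 242) [ 527.  -165.3  121.1]
(422, 232) [ 544.  -234.3  119.5]
(343, 247) [525.3 -92.5  74.1]
(220, 297) [436.6 158.1   1.2]
(160, 300) [433.4 273.8  24.6]
(330, 210) [613.2 -74.3   1.8]
```

View pics/crop.png

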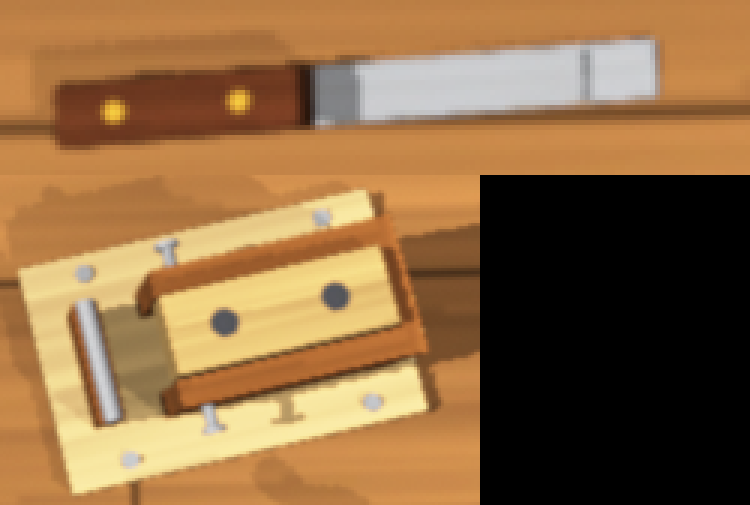

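The crop shows the bar's rivets at (147.6, 302.2) and (172.6, 300) and its tip edge at (256, 294). The blank's marks are at (385, 234) and (422, 225.3), and the rod is centred at (342.3, 246.3). I'll cross-check the jig pose, plan the IK, and grasp.

```bash
cat >> h.py <<'E'
D=15.; GZ=22.
def tool(bar_pos,yaw,pitch=0.,flip=False):
    """TCP pose for a bar pose; pitch>0: tip down"""
    B=R.from_euler("xyz",[0,pitch,yaw]); T=B*R.from_euler("x",np.pi)
    if flip: T=T*R.from_euler("z",np.pi)
    return np.array(bar_pos)+B.apply([D,0,GZ]), T.as_euler("xyz")
BAR0=np.array([431.8,271.8,0]); YAW0=None
E
python3 - <<'E'
from h import *
r=[ray("top",*c,26) for c in((147.6,302.2),(172.6,300))]; tip=ray("top",256,294,3)
m=[ray("top",*c,121) for c in((385,234),(422,225.3))]
print("rivets",np.array(r).round(1),"tip",tip.round(1)); e=(tip-r[0]); print("bar yaw",np.arctan2(e[1],e[0]),np.linalg.norm(tip-sum(r)/2))
y=m[0]-m[1]; print("marks",np.array(m).round(1),"jig yaw",np.arctan2(-y[0],y[1]),"mid",((m[0]+m[1])/2).round(1))
rod=np.array([526.4,-91.1]); o=((m[0]+m[1])/2)[:2]; v=rod-o; print("origin->rod",np.linalg.norm(v),np.arctan2(-v[0],v[1]))
for f in(0,1):
    p,a=tool([431.8,271.8,0],-1.513,0,f); print(p,a,robot.solve_ik(p,a))
    p,a=tool([498,41,79],-1.36,-.3,f); print(robot.solve_ik(p,a))
# independent check in the side view
for P in([526.4,-91.1,77],[*o,121],[442.5,82.5,3]): print(proj("side",P).round(1))
E
```

```text
rivets [[429.7 298.1  26. ]
 [432.8 248.2  26. ]] tip [440.8  83.7   3. ]
bar yaw -1.5187889958717333 191.03945226892802
marks [[ 541.7 -166.   121. ]
 [ 556.2 -234.6  121. ]] jig yaw 0.20694346537014266 mid [ 549.  -200.3  121. ]
origin->rod 111.49338115319587 0.20368525843026103
[432.66646232 256.82504614  22.        ] [ 3.14159265  0.         -1.513     ] [-0.49289482  0.41993747 -0.09709495  1.88183523  0.0529945   0.84227271
  2.58248861]
[-0.38636433  0.31743202  0.07290881  1.8385754   0.32055013  1.04201869
  2.86520207]
[432.66646232 256.82504614  22.        ] [-3.14159265  0.          1.62859265] [-0.87218513  0.43452493  0.38654927  1.89659013 -0.21278699  0.85034408
 -0.31912617]
[-0.7665894   0.3483028   0.55074659  1.85263782  0.14278556  1.00313245
 -0.10912011]
[[317.5 285.4]]
[[336.  310.3]]
[[275.5 257. ]]
```

```bash
python3 - <<'E'
from h import *
b=np.array([431.3,272.6,0]); yaw=-1.516
p,a=tool(b,yaw,0,True)
robot.goto(p+[0,0,90],a); robot.move_linear(p,speed=80); 
o=robot.observe(); print(o["position"],o["ee_rot"],o["contact_force"])
robot.gripper_to(0.0,100); o=robot.observe(); print(o["grip_width"],o["grip_force"],o["contact_force"],o["position"],p)
robot.move_linear(p+[0,0,130],speed=100); o=robot.observe(); print(o["t"],o["position"],o["contact_force"],o["grip_force"])
n="side"; im,d=robot.camera(n); cv2.imwrite("pics/lift.png",im[120:420,120:520,::-1].repeat(2,0).repeat(2,1)); 
im,d=robot.camera("top"); w=cloud("top",d); np.save("lift_top.npy",d); np.save("lift_topc.npy",im)
# blade axis in depth cloud
dirx=np.array([np.cos(yaw),np.sin(yaw)]); rel=w-np.array([*b[:2],130]); s=rel[...,:2]@dirx; l=rel[...,:2]@[-dirx[1],dirx[0]]
m=(np.abs(l)<16)&(s>60)&(s<215)&(w[...,2]>60)
if m.sum()>20:
    f=np.polyfit(s[m],w[...,2][m],1); g=np.polyfit(s[m],l[m],1); print(m.sum(),"slope z",f,"lat",g,"tip s",np.percentile(s[m],[0,1,99,100]),np.polyval(f,[60,190]))
E
```

```text
[432.67080114 257.92775893  22.55869085] [ 3.14047573e+00 -7.27293781e-04  1.62555287e+00] [ 0.09099504 -0.17501962 -0.37577726]
0.0016947313132974293 0.0 [-0.27587023  0.38645704  0.3192395 ] [432.11325426 257.59537919  21.96434857] [432.12153363 257.62251415  22.        ]
4.95 [431.62163073 257.35090617 151.29800735] [-0.04628018 -0.66151789  0.30832176] 0.0
1833 slope z [ -2.08611515 681.32801898] lat [ -2.30309559 144.34552731] tip s [60.00378208 60.08769392 68.95743385 69.61899229] [556.16111001 284.96614058]
```

View pics/lift.png

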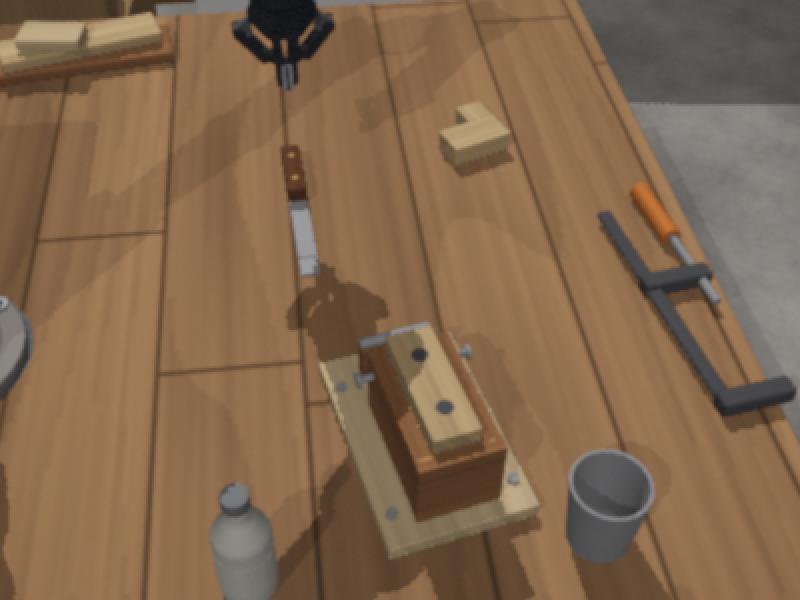

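The side view shows the gripper shut and empty, fingertips at crop (287, 85), i.e. pixel (263, 162). The bar is still on the bench, handle at crop (292, 172). I'll compare where the fingers are in the images with what the robot reports.

```bash
python3 - <<'E'
from h import *
o=robot.observe(); P=o["position"]; print(o["q"].round(3),o["ee_rot"].round(3))
print("TCP exp side",proj("side",P),"tip",proj("side",P-[0,0,19]),"exp top",proj("top",P-[0,0,19]))
im,d=robot.camera("side"); w=cloud("side",d)
for u,v in((263,160),(263,155),(264,150),(266,200),(268,210)): print((u,v),im[v,u],w[v,u].round(1))
im,d=robot.camera("top"); wt=cloud("top",d); cv2.imwrite("pics/t1.png",im[180:400,60:320,::-1].repeat(2,0).repeat(2,1))
z=wt[...,2]; m=(z>110)&(z<330)&(np.abs(wt[...,1]-257)<150)&(np.abs(wt[...,0]-430)<150); v,u=np.nonzero(m); print(len(u),u.min() if len(u) else 0,u.max() if len(u) else 0)
print(np.nanmin(wt[m],0),np.nanmax(wt[m],0))
# lowest part of gripper in side view
ws=w; m=(ws[...,2]>100)&(ws[...,2]<175)&(np.hypot(ws[...,0]-430,ws[...,1]-260)<120); print(m.sum(),ws[m].mean(0),ws[m].min(0),ws[m].max(0))
E
```

```text
[-0.895  0.271  0.397  1.75  -0.114  1.145 -0.409] [-3.140e+00  1.000e-03  1.626e+00]
TCP exp side [[264.04036138 168.30884965]] tip [[264.51337932 174.44110588]] exp top [[149.64195747 300.67219979]]
(263, 160) [71 72 74] [430.6 247.2 183.2]
(263, 155) [59 59 61] [431.6 245.1 199.2]
(264, 150) [24 26 28] [435.  249.8 210.3]
(266, 200) [94 58 40] [430.5 287.2  25.4]
(268, 210) [101  67  43] [433.6 242.7  25.7]
1667 105 148
[371.62653277 218.41717156 171.85294554] [495.45513018 271.47191153 329.92468977]
8 [432.8046444  248.78821438 171.96110689] [425.27256667 245.70334008 170.43870359] [437.57196118 252.49282803 174.34442835]
```

View pics/t1.png

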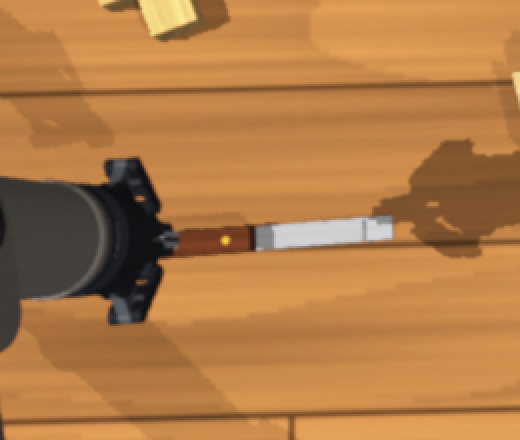

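The top crop shows the shut fingertips at crop (170, 240), above the handle, and the bar has not moved. In both cameras the fingertips are at z ≈ 170, but the reported TCP implies 132. So the real jaws are about 38 mm behind the reported TCP, while x and y agree. A short tilt test, plus a second height, will show whether the error is along the tool axis or along world z.

```bash
cat >> h.py <<'E'
def tips(r=130):
    """low part of the gripper as seen by both cameras"""
    P=robot.observe()["position"]; out={}
    for n in("side","top"):
        im,d=robot.camera(n); w=cloud(n,d); m=(np.hypot(w[...,0]-P[0],w[...,1]-P[1])<60)&(w[...,2]>50+0*P[2])&(w[...,2]<P[2]+90)&(im.max(-1)<150)
        if m.sum()<5: out[n]=None; continue
        z=w[m]; k=z[:,2]<z[:,2].min()+12; out[n]=(k.sum(),z[:,2].min().round(1),z[k].mean(0).round(1),z[k][:,1].min().round(1),z[k][:,1].max().round(1))
    return out
E
python3 - <<'E'
from h import *
yaw=-1.516; P=np.array([431.9,257.5,151.3])
B=lambda p:(R.from_euler("xyz",[0,p,yaw])*R.from_euler("x",np.pi)*R.from_euler("z",np.pi)).as_euler("xyz")
for z,p in((151.3,0),(151.3,.4),(151.3,-.4),(100,0)):
    robot.goto([P[0],P[1],z],B(p)); o=robot.observe(); print(z,p,o["position"].round(1),(R.from_euler("xyz",o["ee_rot"]).as_matrix()[:,2]).round(3),tips())
print(o["t"])
E
```

```text
151.3 0 [431.8 257.4 151.1] [-0. -0. -1.] {'side': (np.int64(26), np.float64(168.2), array([433.9, 249.1, 175.2]), np.float64(244.1), np.float64(257.5)), 'top': (np.int64(32), np.float64(170.5), array([433.3, 247.5, 177.1]), np.float64(244.7), np.float64(251.0))}
151.3 0.4 [431.8 257.7 151.5] [-0.022  0.388 -0.921] {'side': (np.int64(22), np.float64(165.3), array([432.9, 238.7, 172.3]), np.float64(234.4), np.float64(242.5)), 'top': None}
151.3 -0.4 [431.6 257.4 151.1] [ 0.021 -0.39  -0.921] {'side': (np.int64(32), np.float64(168.9), array([431.9, 258.9, 176. ]), np.float64(253.3), np.float64(266.1)), 'top': (np.int64(78), np.float64(171.2), array([433.5, 257. , 178.1]), np.float64(252.1), np.float64(262.6))}
100 0 [432.7 253.  100.5] [-0.  0. -1.] {'side': (np.int64(28), np.float64(119.5), array([434.4, 244.9, 126.4]), np.float64(239.2), np.float64(257.3)), 'top': (np.int64(29), np.float64(122.0), array([433.9, 245.8, 127.6]), np.float64(242.5), np.float64(249.3))}
7.5
```

The tips shift by −10 and +10 mm for tilts of ±0.4, at a constant z. That means the error is along the tool axis: the real grasp point is 38 mm behind the reported TCP. I'll correct for it and grasp again.

```bash
sed -i 's/^D=15.; GZ=22./D=15.; GZ=24.-38. # reported TCP is 38 mm ahead of the true grasp point/' h.py
cat >> h.py <<'E'
def barpose():
    """bar pose (origin, yaw, pitch) implied by the tool"""
    o=robot.observe(); T=R.from_euler("xyz",o["ee_rot"])*R.from_euler("z",np.pi)*R.from_euler("x",np.pi); return o["position"]-T.apply([D,0,GZ]),T.as_euler("xyz")[::-1][:2]
def seebar(b,yaw,z):
    """blade seen by both cameras, in the bar's frame"""
    for n in("top","side"):
        im,d=robot.camera(n); w=cloud(n,d); c,s=np.cos(yaw),np.sin(yaw); rel=(w-b)@np.array([[c,-s,0],[s,c,0],[0,0,1]])
        m=(np.abs(rel[...,1])<22)&(rel[...,0]>70)&(rel[...,0]<215)&(np.abs(rel[...,2])<25)
        q=rel[m]
        if len(q)<20: print(n,"few",len(q)); continue
        print(n,len(q),"z(s)",np.polyfit(q[:,0],q[:,2],1).round(3),"lat(s)",np.polyfit(q[:,0],q[:,1],1).round(3),"s max",np.percentile(q[:,0],[98,100]).round(1))
E
python3 - <<'E'
from h import *
robot.gripper_to(1.0)
b=np.array([431.3,272.6,0]); yaw=-1.516
p,a=tool(b,yaw,0,True); print(robot.solve_ik(p,a))
robot.goto(p+[0,0,70],a); robot.move_linear(p,speed=60); robot.hold(.2)
o=robot.observe(); print(o["position"],p,o["contact_force"])
robot.gripper_to(0.0,100); o=robot.observe(); print(o["grip_width"],o["grip_force"],o["contact_force"])
if o["grip_width"]>.1:
    robot.move_linear(p+[0,0,110],speed=120); robot.hold(.3); o=robot.observe(); print(o["t"],o["position"],o["contact_force"],o["moment"],o["grip_force"])
    b,(y,pi)=barpose(); print(b,y,pi); seebar(b,y,b[2])
E
```

```text
[-0.77615432  0.48080939  0.2624677   1.91924264 -0.17446502  0.76332487
 -0.36084029]
[432.38334081 257.81475733 -13.65304478] [432.12153363 257.62251415 -14.        ] [ 1.59123894 -0.30835243 -0.00421177]
0.2853759554920166 100.12595772743225 [-0.82929464  0.06032116  3.29549802]
12.15 [431.84829691 257.41406866  95.50287317] [-0.45134261  0.96639623 -2.69953546] [0.12019092 0.06967326 0.03364795] 99.21534061431885
[431.03811623 272.40101056 109.49341211] -1.5160188620246022 -0.0006302331634593372
top 873 z(s) [-0.019  5.365] lat(s) [0.  1.4] s max [185.8 187.9]
side 320 z(s) [-0.02   7.329] lat(s) [0.002 0.561] s max [186.  190.5]
```

The bar is held level and its pose is confirmed by both cameras. Next I'll insert it.

```bash
cat >> h.py <<'E'
ROD=np.array([526.2,-91.3,71.]); JY=.206; YD=np.array([-np.sin(JY),np.cos(JY),0]); Z=np.array([0,0,1.])
def lever(L,h,p):
    """TCP pose: underside h above the rod, L from rod contact to tip, pitch p (tip down +)"""
    u=-np.cos(p)*YD-np.sin(p)*Z; n=-np.sin(p)*YD+np.cos(p)*Z
    return tool(ROD+(6+h)*n-u*(190-L),JY-np.pi/2,p,True)
def go(L,h,p,speed=100):
    P,a=lever(L,h,p); robot.move_linear(P,a,speed); o=robot.observe(); print((L,h,p),"t",round(o["t"],2),"err",(o["position"]-P).round(1),"F",o["contact_force"].round(1),"M",o["moment"].round(2),"w",round(o["grip_width"],3)); return o
E
python3 - <<'E'
from h import *
q=[robot.solve_ik(*lever(*k)) for k in((-40,35,.08),(55,0,-.36))]; print(q)
robot.goto(*lever(-40,35,.08)); robot.hold(.3)
go(25,35,.08,150); robot.hold(.2); go(25,3,.08,80); robot.hold(.3)
b,(y,p)=barpose(); print(b,y,p)
im,d=robot.camera("side"); cv2.imwrite("pics/pre.png",cv2.resize(im[200:400,240:440,::-1],None,fx=3,fy=3,interpolation=cv2.INTER_CUBIC))
print(proj("side",ROD+6*Z),proj("side",b+R.from_euler("xyz",[0,p,y]).apply([190,0,3])))
im,d=robot.camera("top"); cv2.imwrite("pics/pre_t.png",cv2.resize(im[180:300,270:430,::-1],None,fx=4,fy=4,interpolation=cv2.INTER_CUBIC))
E
```

```text
[array([-0.4809673 ,  0.29276006,  0.33324031,  1.81558883, -0.20021957,
        1.06081123,  0.14429697]), array([-0.67871864,  0.47584559,  0.44220577,  1.92976667,  0.22311276,
        0.81498484, -0.22824664])]
(25, 35, 0.08) t 13.8 err [-0.2  1.2 -0. ] F [ 0.2  0.1 -3.1] M [-0.06 -0.02 -0.04] w 0.282
(25, 3, 0.08) t 14.55 err [-0.   0.  -0.1] F [-0.5  0.2 -2.6] M [-0.1  -0.04 -0.  ] w 0.28
[493.07588079  68.94948757  93.61412594] -1.3648026821773769 0.0799494551709603
[[317.42822079 285.42691046]] [[321.55242804 292.57495334]]
```

View pics/pre.png

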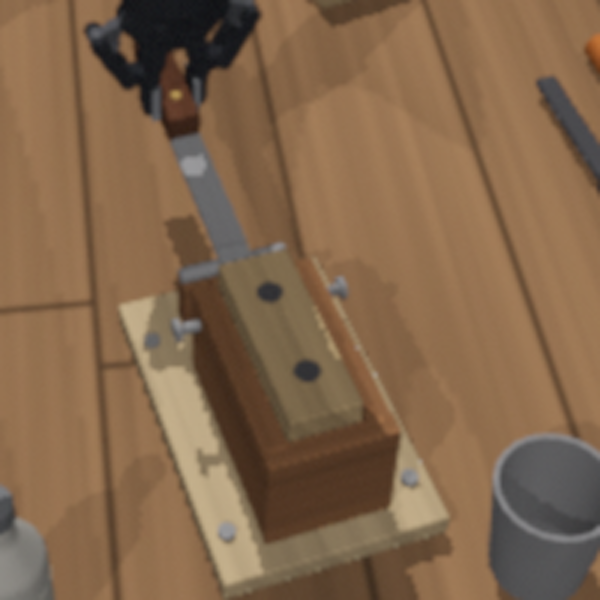

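View pics/pre_t.png

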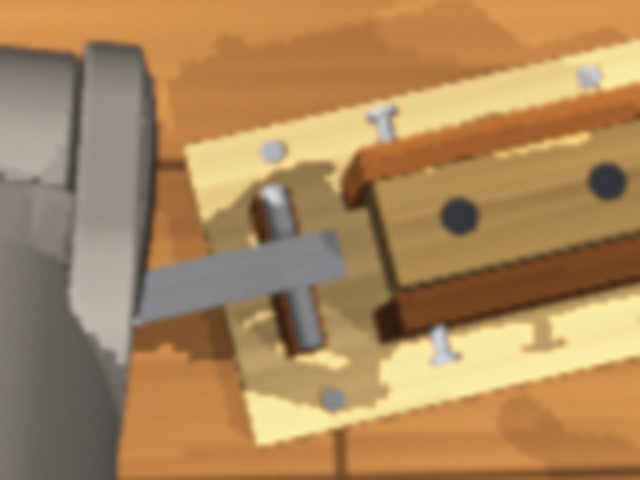

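The top crop shows the blade across the rod, with its tip edge at crop (338, 252). It is centred between the cheeks, about 12 mm short of the blank's end at (385, 240). The side crop agrees, so I'll insert and lever in monitored steps.

```bash
cat >> h.py <<'E'
XD=np.array([np.cos(JY),np.sin(JY),0])
def blanktop(show=True):
    im,d=robot.camera("top"); w=cloud("top",d); rel=w-(ROD-110*YD-71*Z); x,y,z=rel@XD,rel@YD,w[...,2]
    m=(np.abs(x)<18)&(y>-60)&(y<62)&(z>112); f=np.polyfit(y[m],z[m],1); print("blank top z at lip %.1f, at far end %.1f"%(np.polyval(f,70),np.polyval(f,-70)),m.sum())
    return np.polyval(f,70)
E
python3 - <<'E'
from h import *
blanktop()
o=go(40,3,.08,60)
o=go(55,3,.08,40); robot.hold(.2); f0=robot.observe()["contact_force"]; print("F",f0.round(1))
if abs(f0[:2]).max()<8:
    for h in (1.5,0): go(55,h,.06,40)
    for p in (.0,-.05,-.1,-.15,-.2): 
        o=go(55,0,p,60)
        if np.linalg.norm(o["contact_force"])>70: break
    blanktop()
E
```

```text
blank top z at lip 120.2, at far end 120.6 1288
(40, 3, 0.08) t 15.4 err [ 0.1 -0.9 -0. ] F [-0.1  0.6 -4.2] M [-0.04 -0.05 -0.05] w 0.285
(55, 3, 0.08) t 15.93 err [-0.  -0.2 -0. ] F [ 0.7 -0.5 -3.5] M [-0.09 -0.01  0.05] w 0.286
F [ 0.1 -0.9 -3.2]
(55, 1.5, 0.06) t 16.38 err [-0.5  1.  -0.3] F [ 0.6 -0.3 -3.6] M [-0.06 -0.03  0.02] w 0.279
(55, 0, 0.06) t 16.62 err [0.3 0.1 0.3] F [ 1.   0.2 -2. ] M [ 0.02 -0.01 -0.  ] w 0.28
(55, 0, 0.0) t 16.89 err [-0.4  1.4  0.1] F [-1.3  1.6 -0.8] M [ 0.05  0.04 -0.  ] w 0.282
(55, 0, -0.05) t 17.14 err [-0.3  1.1  0.1] F [-0.3  1.3  0.3] M [ 0.12  0.1  -0.07] w 0.284
(55, 0, -0.1) t 17.39 err [ 1.  -2.5  0.8] F [ 0.9 -4.6  0.5] M [-0.54 -0.21  0.12] w 0.285
(55, 0, -0.15) t 17.64 err [ 1.3 -2.8  1.3] F [ 0.6 -4.5  2.2] M [-0.6  -0.02 -0.  ] w 0.284
(55, 0, -0.2) t 17.89 err [ 1.2 -3.1  1.1] F [ 1.  -5.5  0.1] M [-0.75 -0.19  0.07] w 0.285
blank top z at lip 126.3, at far end 120.4 1277
```

```bash
python3 - <<'E'
from h import *
for p in (-.25,-.3,-.34):
    o=go(55,0,p,60)
    if np.linalg.norm(o["contact_force"])>70: break
z=blanktop()
if z<132: 
    go(55,0,-.37,60); z=blanktop()
robot.hold(.2); blanktop()
E
```

```text
(55, 0, -0.25) t 18.19 err [-0.4  2.1 -0.3] F [-1.4  3.4 -0.4] M [0.61 0.16 0.  ] w 0.283
(55, 0, -0.3) t 18.44 err [-0.4  1.1 -0.2] F [-1.9  3.  -0.3] M [ 0.71  0.24 -0.1 ] w 0.284
(55, 0, -0.34) t 18.69 err [-0.2  0.5 -0. ] F [-0.5  1.8  0.5] M [ 0.58  0.15 -0.13] w 0.285
blank top z at lip 132.9, at far end 120.6 1275
blank top z at lip 132.9, at far end 120.5 1272
```

```bash
python3 - <<'E'
from h import *
for p in (-.2,-.1,0): go(55,1,p,80)
go(55,3,.08,50); robot.hold(.2); z=blanktop()
if z>125:
    go(20,4,.08,70); go(20,40,.0,100); robot.hold(.2); blanktop()
    im,d=robot.camera("side"); cv2.imwrite("pics/popped.png",cv2.resize(im[200:400,240:440,::-1],None,fx=3,fy=3,interpolation=cv2.INTER_CUBIC))
    b,(y,p)=barpose(); print(b,y,p); seebar(b,y,0)
E
```

```text
(55, 1, -0.2) t 19.37 err [-0.2 -2.1  0. ] F [ 0.3  0.7 -4.2] M [ 0.4   0.1  -0.05] w 0.282
(55, 1, -0.1) t 19.67 err [-0.5 -0.8 -0.7] F [-1.2 -0.1 -2.5] M [0.08 0.08 0.02] w 0.279
(55, 1, 0) t 19.97 err [-0.8 -0.3 -1.2] F [ 0.1  1.2 -2.3] M [0.04 0.06 0.04] w 0.285
(55, 3, 0.08) t 20.35 err [-1.   0.9 -1.1] F [-0.8  0.4 -3.4] M [-0.04 -0.05 -0.  ] w 0.282
blank top z at lip 127.9, at far end 120.4 1285
(20, 4, 0.08) t 21.25 err [-0.  -0.1  0. ] F [-0.1  0.2 -3.5] M [-0.18 -0.04 -0.  ] w 0.281
(20, 40, 0.0) t 21.63 err [0.3 0.1 0.2] F [-0.1  1.1 -2.7] M [ 0.02 -0.01 -0.03] w 0.285
blank top z at lip 128.0, at far end 120.5 1283
[491.05854782  74.23976745 116.38950484] -1.366313748568221 -5.125161655494814e-05
top 1007 z(s) [-0.026  7.932] lat(s) [-0.006  1.975] s max [213.5 214.9]
side 494 z(s) [0.016 4.635] lat(s) [ 0.006 -0.222] s max [214.1 214.9]
```

View pics/popped.png

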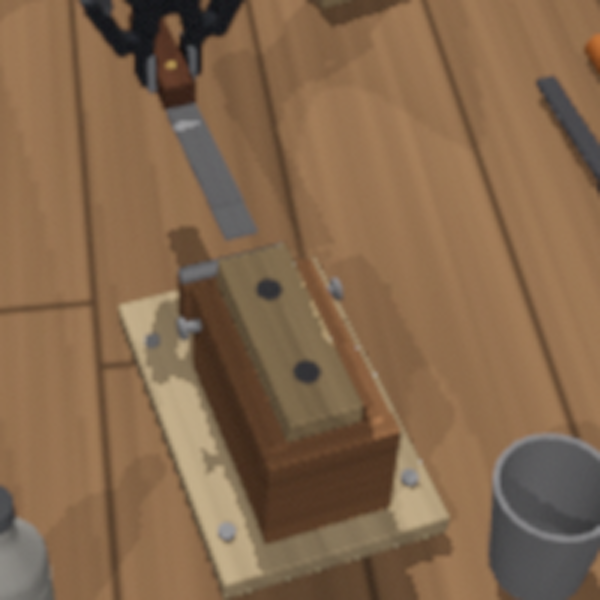

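The side crop shows the blank raised at its prying end and staying up, with its lip at +7.6 mm by depth. The bar is clear of the jig, its tip at crop (238, 235). I'll carry it back to its original spot, check its tilt and lower it.

```bash
python3 - <<'E'
from h import *
go(-40,40,0,200)
b=np.array([431.3,272.6,60]); yaw=-1.516
P,a=tool(b,yaw,0,True); robot.goto(P,a); robot.hold(.4); bb,(y,p)=barpose(); print(bb,y,p,robot.observe()["t"]); seebar(bb,y,0)
E
```

```text
(-40, 40, 0) t 22.48 err [-0.3  0.9 -0.1] F [ 0.7 -0.9 -2.5] M [ 0.03 -0.07  0.02] w 0.279
[431.89567713 271.97212212  60.30647965] -1.5175901393133486 0.0001743995211067606 23.5583
top 776 z(s) [1.000e-03 4.452e+00] lat(s) [0.003 1.2  ] s max [186.  188.4]
side 304 z(s) [-4.000e-03  6.926e+00] lat(s) [0.    0.907] s max [187.1 189.6]
```

```bash
python3 - <<'E'
from h import *
b=np.array([431.3,272.6,0]); yaw=-1.516
for z,s in((10,60),(2.5,25),(1,10),(0,10),(-1,10),(-2,10)):
    P,a=tool(b+[0,0,z],yaw,.02,True); robot.move_linear(P,a,s); robot.hold(.15); o=robot.observe(); print(z,o["position"][2]-P[2],o["contact_force"].round(1),o["moment"].round(2))
    if o["contact_force"][2]>3: break
b1,(y,p)=barpose(); seebar(b1,y,0); print(b1,o["t"])
E
```

```text
10 0.49423385811110876 [ 0.5 -0.3 -2.6] [ 0.02 -0.    0.04]
2.5 0.043094720484099014 [-0.5  0.6 -3.7] [0.01 0.05 0.02]
1 0.08224939567446654 [-0.5  0.3 -2.8] [-0.06 -0.05  0.06]
0 0.6904025087445316 [-1.9 -0.8  5.5] [-0.37  0.43 -0.03]
top 1514 z(s) [-0.021  3.098] lat(s) [-0.    -0.067] s max [212.5 215. ]
side 667 z(s) [-0.023  5.212] lat(s) [ 0.006 -1.027] s max [212.2 214.9]
[431.55933583 272.72241941   0.69684256] 26.25
```

```bash
python3 - <<'E'
from h import *
robot.gripper_to(1.0); robot.hold(.2)
p=robot.observe()["position"]; robot.move_linear(p+[0,0,150],speed=120); robot.goto([197.5,512.6,213.7],robot.observe()["ee_rot"]) if 0 else None
robot.goto_joints([-1.245,0.311,0.014,1.512,-0.004,1.319,-0.027]); robot.hold(.3)
o=robot.observe(); print(o["t"],o["contact_force"]); blanktop()
im,d=robot.camera("top"); cv2.imwrite("pics/end.png",im[...,::-1]); w=cloud("top",d)
for u,v in((148,303),(175,301),(200,298),(225,297),(250,295)): print((u,v),w[v,u].round(1))
im0=np.load("top0c.npy").astype(int); m=(np.abs(im-im0).max(-1)>60); v,u=np.nonzero(m); print(m.sum(), (u.min(),u.max(),v.min(),v.max()) if len(u) else 0)
E
```

```text
30.2083 [-0.7153986   0.10809486 -1.10168566]
blank top z at lip 128.0, at far end 120.4 1280
(148, 303) [428.1 296.9  26.9]
(175, 301) [430.7 243.9  24.1]
(200, 298) [435.6 198.3   4.9]
(225, 297) [436.3 147.3   3.8]
(250, 295) [439.1  96.2   2. ]
119 (np.int64(188), np.int64(447), np.int64(207), np.int64(304))
```

View pics/end.png

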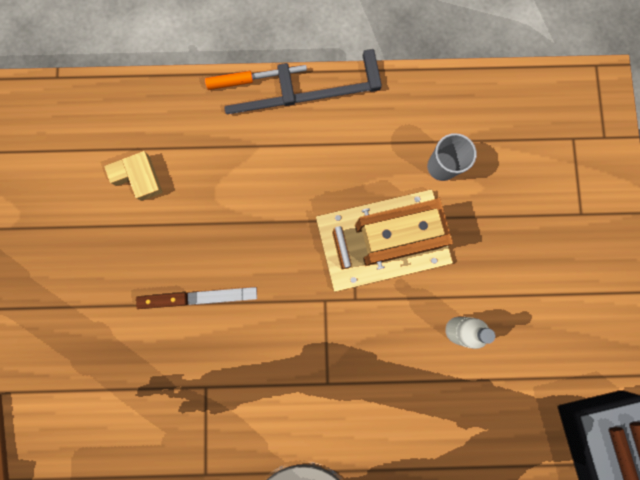

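The end view shows the bar flat at (135–256, 298), the blank up in the jig at (404, 229), the bystanders unmoved and the arm clear.

```bash
python3 -c "
from workcell import robot
print(robot.finish_job())"
```

```text
the job is handed in; nothing more can be done
None
```

The job is handed in: the blank's end popped loose and stays about 7.6 mm up in the jig, the bar lies flat on the bench, the bystanders are unmoved, and it took about 30 s (the first grasp closed empty because the true grasp point is 38 mm behind the reported TCP, which I corrected).

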